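Feed the heel carrier round the bend and press it on the pad

TASK

Slide the small steel carrier with the leather heel on it along its guide track, round the bend and up to the sprung pad at the far end, keeping it down on the board and never forcing it against the rails. Press it against the pad with about 12 N for a good second to set the glue, ease off, and leave it standing up against the pad. Leave everything else on the bench where it is.

Things in the scene. Friction and masses are not known exactly. Their poses are not given: they have to be found in the camera images.
- carrier_mid (a point): Centre of the loose carrier, 33 mm above its underside; x forward (the way it is to travel), z up. A bare steel sled 80 mm long (x), 44 wide, 16 high, both ends half-round; 0.4 to 0.65 kg with the heel fixed on it; slides easily. It starts in the track's entry leg, standing on the board, heading for the bend. A lower heel without a sled is only stock.
- heel_top (a point): Middle of the top of the carrier's heel, 33 mm above its centre; axes as the carrier's. The heel is stacked brown leather with a black top, 50 mm high (16 to 66 mm above the sled's underside), 40 mm wide; its flat front is 23 mm ahead of the centre, its half-round back (radius 20 mm) reaches 23 mm behind it.
- track: Fixed guide track on a wooden board 8 mm thick. Origin on the table top at the bend's centre of curvature, z up. The board's edges lie at x = -145 and 215 mm, y = -145 and 190 mm. Straight wooden rails, tops 24 mm above the table, inner faces 50 mm apart. A tin up to 40 mm above the table stands inside the bend, the spare heel (36 mm high) near the board's +x +y corner.
- bend_in (a point): On the board, on the middle line, where the entry leg ends and the bend begins; track axes: track x = -100, y = 0 mm. The entry leg comes along x = -100 from a closing bar at y = 172 mm and is travelled towards -y. The bend is a quarter circle, middle line 100 mm in radius, with steel side strips 52 mm apart, their tops 26 mm above the table.
- bend_out (a point): On the board, on the middle line, where the bend ends and the exit leg begins; track axes: track x = 0, y = -100 mm. The exit leg goes along y = -100 mm towards +x, its rails flared by 4 mm at the start. The bend's steel strips are fitted by hand: both together lie up to 3 mm off this drawing in track x and y, so small steps where they meet the rails have to be felt.
- pad_mount (a point): On the board in the exit leg, track x = 130, y = -100 mm: nominal place of the pad's face. The pad is a rubber-faced steel block 44 mm wide, top 25 mm above the table; it really lies up to 12 mm off this either way along track x. Its stiff spring, of unknown strength, gives by 14 mm at most before a hard stop: feel the force. A fixed housing as high is behind it.
There are look-alikes about, which are no part of the job. There is more than one size of the part that bears carrier_mid; the job needs the smallest.

How it is judged:
By the outcome, as a careful person would: the job done as asked, in the order asked, and still so for the second after the job is handed in, with the robot touching nothing.
It also fails if it takes over 70 s, if anything falls off the work surface, if the arm or the gripper's body presses on something with over 40 N, if the wrist force passes 120 N, or if a joint passes its speed limit or range.

ROBOT

A 6-joint arm with a two-finger parallel gripper is mounted at the origin on the work surface. World frame = base frame: x ahead of the robot, y to its left, z up, the work surface at z = 0. Lengths are in m, angles in rad, forces in N, time in s.
With the tool pointing down it reaches from about 0.35 to 0.775 m from the base axis. Payload 7.3 kg.
Tool frame: the origin (TCP) lies on the centre line of the jaws, within the pads' length; the fingertips stand 17 mm ahead of it and the grasp point (between the pads) lies 2 mm behind it (robot.tcp_to_tips is the distance from the TCP to the fingertips, in m); z points along the fingers, y is the line along which they close (so a half turn about z gives the same grasp; the last joint's range is limited). The gripper opens to 92 mm and grips with 3 to 60 N. Pads are 19 mm wide; open, the fingers measure 130 mm over their backs; the gripper's body (75 mm by 190 mm) begins 47 mm behind the grasp point.
Start: joints at [-1.396, 0.342, 1.524, -0, 1.275, -0.146], TCP at [0.166, -0.498, 0.219] pointing down, gripper open.
Joint ranges: [-2.53, 2.53], [-0.77, 2.02], [0.04, 2.7], [-1, 4.14], [0.28, 2.66], [-3.11, 3.11]. Speed limits (rad/s): [2.57, 2.57, 3.14, 3.14, 3.14, 3.14].

INTERFACE

Orientations are given as [roll, pitch, yaw] about the fixed x, y, z axes, in that order (R = Rz(yaw) Ry(pitch) Rx(roll)).
In Python, from cell import robot gives the robot as it stands. The module is installed in compiled form; this text tells all that it offers.
- The arm moves only by the tool carry_out, never from a script. Its argument "commands" is a list of rows, each a list of 3 entries, a list of its own where there are three numbers: the shift along the tool's x, y, z in m, then the turn about the tool's z in rad, then the opening, from 0 (shut) to 1 (fully open). In form: [[[dx, dy, dz], yaw, claw], ...]. A call has 1 to 20 rows; each row shifts and turns the commanded pose from where the row before left it, along the tool's axes as they then stand; what a row does not reach is not made up. A row lasts 1/8 s, in which the tool goes at most 62.5 mm and 10.7 degrees, less where a joint would pass 70% of its speed; a pose out of reach is approached as far as the arm can. A call is refused whole if a number of a shift passes 0.0625 or a number of a turn 0.188, either way. A call with a gripper value outside its range is refused whole. The fingers move at their own pace and stop on an object; "newtons" is the grip in N (left out, the last holds). Time passes only in rows, so rows that do not move let the fingers close. It gives the time, the measured TCP pose, the force, the opening and the grip force at its end, in the units of the state.
- robot.observe(): the state, without advancing time (a new reading comes with each control period).
- robot.read_camera(name): name is "scene" or "top"; returns a dict with "pixels" (480x640x3 uint8, red, green, blue), "fx", "fy", "cx", "cy" (pixels), "view" (4x4, takes a point from world to camera coordinates). Camera axes: x right, y up, looking along -z (the intrinsics and any distortion apply to the point x, -y, -z); pixel columns grow to the right and rows downward; lengths in m; the calibration is good to about 2 mm. A picture is of the moment at which its call begins. There is no depth.
- robot.hand_in(): hands the job in; it is judged then, once.
Trained networks look in a picture, given as the dict that the camera call returned (one of the last four; its "shot" number tells which), for a name from the list of things; names that differ only in an ending like _2 or _b are one class to them, and where a whole thing is asked for, a point or a joint stands for the part that bears it (a point fixed in the world has none). Each returns a list of dicts, best first, with "p" (0 to 1); they miss things now and then, are a little off and sometimes report something else, mostly with a low value. They report only what shows in the picture. A call takes as long as a camera call. They do not tell look-alikes from the thing itself.
- robot.find_in(picture, name): "at" ([column, row] in pixels, amid what is visible of it).
- robot.tip_of(picture, name): "at" ([column, row] in pixels: a listed point, or the origin of a listed thing).
The state is a dict: "time": time; "qpos": joint angles; "qvel": joint speeds; "joint_efforts": joint torques, N m; "tool_pos": TCP position; "tool_rot": TCP orientation; "contact_force": force on the tool from outside, world axes, zero at the start; "torque": the same for the moment, N m; "opening": finger opening in m; "grip_force": force on a finger pad.
Only numpy, scipy, OpenCV 4.12 (cv2) and the standard library are available. Lean on these libraries where they do the work, as an engineer would, in place of code of your own. Each camera call takes 0.05 s, during which the arm holds its last target. There are 200 camera calls.

## Working session

There is one attempt and no reset: what is moved stays moved. The work goes in short steps, Python scripts to look and compute and a tool call to move; the robot and the scene stay as the last step left them, time stands still between calls to the robot, and variables do not carry over. Pictures are saved under pics/ and viewed, at most 10 in all, crops included, and the job is handed in when it is done.

Besides the shell and the picture viewer there is one more tool, called after "Request:" by a JSON object that holds its "method" and its "body". carry_out: Moves the arm, as the interface text tells. Its arguments: {"type":"object","properties":{"commands":{"type":"array"},"newtons":{"type":"number"}},"required":["commands"]}

```bash
mkdir -p pics
cat > h.py <<'E'
import numpy as np, cv2
from cell import robot
def shot(n):
    p=robot.read_camera(n); return p
def save(p,f,crop=None,s=1):
    im=p["pixels"][:,:,::-1]
    if crop: a,b,c,d=crop; im=im[b:d,a:c]
    im=cv2.resize(im,None,fx=s,fy=s,interpolation=cv2.INTER_CUBIC); cv2.imwrite("pics/"+f,im)
def ray(p,uv):
    V=np.array(p["view"]); R=V[:3,:3];t=V[:3,3]
    d=np.array([(uv[0]-p["cx"])/p["fx"],-(uv[1]-p["cy"])/p["fy"],-1]); 
    return -R.T@t, R.T@d
def atz(p,uv,z):
    o,d=ray(p,uv); return o+d*(z-o[2])/d[2]
def proj(p,X):
    V=np.array(p["view"]); c=V[:3,:3]@np.array(X)+V[:3,3]
    return np.array([p["cx"]+p["fx"]*c[0]/-c[2], p["cy"]-p["fy"]*c[1]/-c[2]])
E
python3 - <<'E'
from h import *
np.set_printoptions(precision=4,suppress=True)
print(robot.observe())
for n in ("top","scene"):
    p=shot(n); save(p,n+"1.png"); print(n,[k for k in p], p["fx"],p["cx"],p["cy"],ray(p,(320,240)))
    for nm,z in (("carrier_mid",.041),("heel_top",.074),("track",0),("bend_in",.008),("bend_out",.008),("pad_mount",.008)):
        for f in (robot.tip_of,robot.find_in):
            try:
                for r in f(p,nm)[:4]: print(nm,f.__name__,np.round(r["at"],1),round(r["p"],2),atz(p,r["at"],z))
            except Exception as e: print(nm,f.__name__,e)
E
```

```text
{'time': 0.0, 'qpos': array([-1.396 ,  0.3427,  1.525 ,  0.    ,  1.2754, -0.146 ]), 'qvel': array([-0.0014,  0.001 ,  0.0006, -0.0001,  0.0007,  0.0015]), 'joint_efforts': array([ -0.0011, -43.1236, -24.4219,   0.0714,   0.056 ,  -0.0001]), 'tool_pos': array([ 0.1655, -0.4978,  0.2182]), 'tool_rot': array([-3.1401, -0.0002,  0.3208]), 'contact_force': array([ 0.828 ,  0.6366, -0.0974]), 'torque': array([ 0.0443, -0.0082,  0.0124]), 'grip_force': 0.0, 'opening': 0.09202669373667412}
top ['pixels', 'fx', 'fy', 'cx', 'cy', 'view', 'shot'] 468.3829424380485 317.79158056572163 243.5688965110115 (array([0.3462, 0.1075, 0.9838]), array([ 0.1245,  0.0027, -0.9923]))
carrier_mid call [287.2 240.3] 0.94 [0.464  0.1766 0.041 ]
carrier_mid call [220.6 373.3] 0.89 [0.2008 0.3059 0.041 ]
carrier_mid call [296.2 316.9] 0.66 [0.3103 0.1577 0.041 ]
carrier_mid call [298. 317.] 0.8 [0.3101 0.1541 0.041 ]
carrier_mid call [289.7 240.3] 0.79 [0.464  0.1715 0.041 ]
carrier_mid call [220.6 369.3] 0.6 [0.2085 0.306  0.041 ]
heel_top call [214.5 377.7] 0.89 [0.1977 0.3103 0.074 ]
heel_top call [330.2 196.6
[... 1487 characters left out ...]
 0.72 [0.4626 0.173  0.074 ]
heel_top call [386.3 208. ] 0.55 [0.2958 0.1479 0.074 ]
heel_top call [355.4 273.9] 0.92 [0.482  0.1911 0.074 ]
heel_top call [460.7 225.6] 0.87 [0.2385 0.3049 0.074 ]
heel_top call [384.4 223.5] 0.66 [0.3362 0.1684 0.074 ]
track call [292.5 289.8] 0.72 [0.5576 0.0843 0.    ]
track call [290.  326.7] 0.63 [0.6274 0.1349 0.    ]
bend_in call [317.9 259.3] 0.58 [0.4656 0.0832 0.008 ]
bend_in call [289.9 330.1] 0.75 [0.6358 0.1421 0.008 ]
bend_out call [253.  270.5] 0.72 [ 0.5762 -0.0125  0.008 ]
bend_out call [289.7 330.2] 0.68 [0.6362 0.1419 0.008 ]
pad_mount call [218.6 310.5] 0.63 [ 0.6918 -0.0032  0.008 ]
pad_mount call [288.2 326.8] 0.78 [0.6324 0.1348 0.008 ]
```

View pics/top1.png

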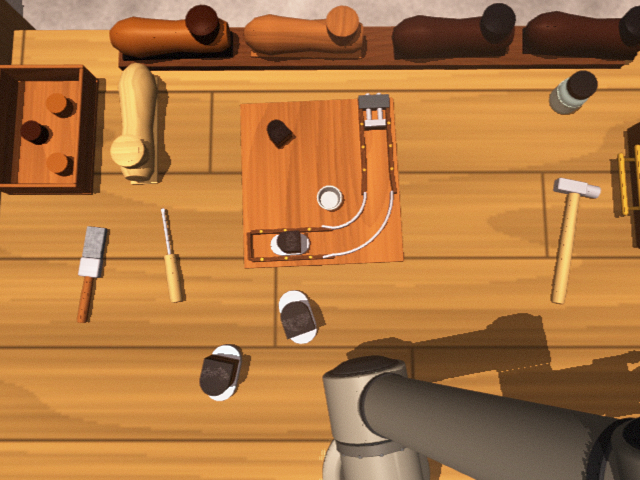

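View pics/scene1.png

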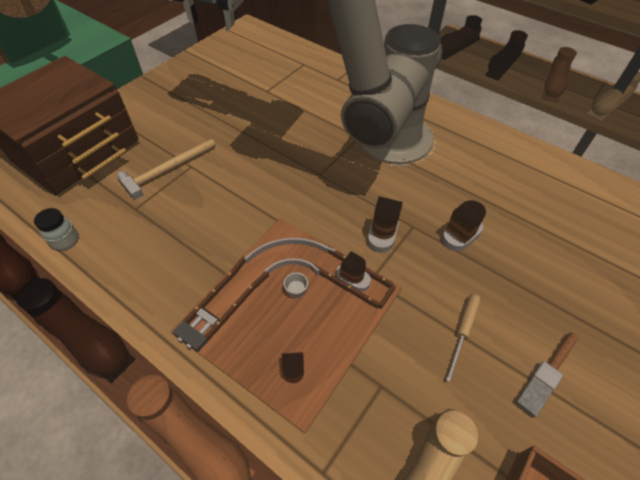

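The top view shows the track board at about (245–403, 95–268). Three heel-on-sled candidates:
- A, pixel (290,242): in the entry leg against the rails, and the smallest.
- B, (298,317): loose on the table and larger.
- C, (221,372): loose on the table and larger.

The heel at (280,133) has no sled, so it is the stock one. A fits the description. I'll confirm it in an enlarged crop.

Run:
```python
from h import *
import pickle
p=shot("top"); q=shot("scene"); pickle.dump((p,q),open("pq.pkl","wb"))
save(p,"topc.png",(230,85,415,280),3)
a=p["pixels"][225:350,230:420][:,:,::-1]
save(q,"scenec.png",(165,215,405,435),2.7)
```

```text
(no output)
```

View pics/topc.png

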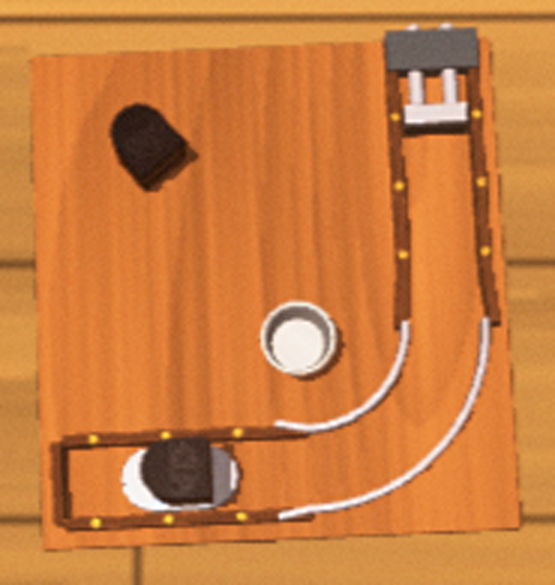

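View pics/scenec.png

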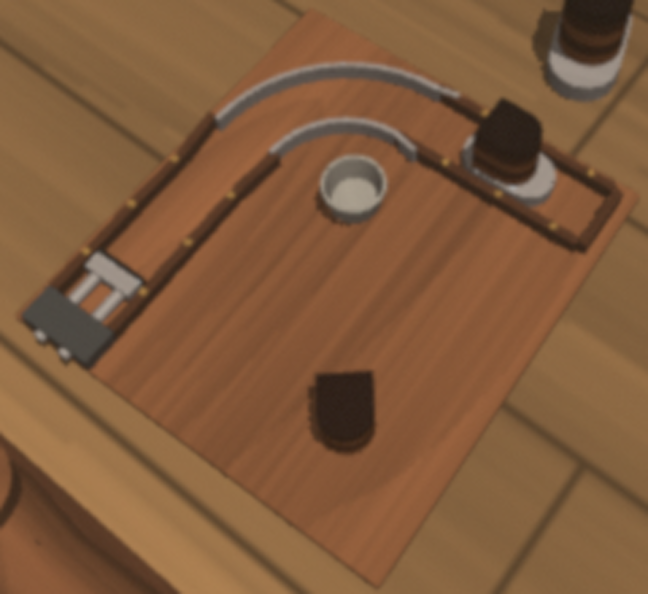

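Confirmed: A at (290,242) is the only small sled between the rails, with its flat front towards the bend. The pad's top front edge is at about (375,126) in the top view. Next I'll fit the track pose from the board corners.

Run:
```python
from h import *
import pickle; from scipy.optimize import least_squares
np.set_printoptions(precision=4,suppress=True)
p,q=pickle.load(open("pq.pkl","rb"))
T=lambda u,v:(230+u/3,85+v/3); S=lambda u,v:(165+u/2.7,215+v/2.7)
obs=[(p,T(33,57),(.215,.19,.008)),(p,T(520,527),(-.145,-.145,.008)),(p,T(45,550),(-.145,.19,.008)),
(q,S(313,10),(-.145,-.145,.008)),(q,S(637,197),(-.145,.19,.008)),(q,S(380,587),(.215,.19,.008))]
def W(s,X):
    c,n=np.cos(s[2]),np.sin(s[2]); return np.array([s[0]+c*X[0]-n*X[1],s[1]+n*X[0]+c*X[1],X[2]])
for sel in (obs[:3],obs[3:],obs):
    f=lambda s:np.concatenate([proj(P,W(s,X))-u for P,u,X in sel])
    r=least_squares(f,[.56,.085,0]); print(r.x,f(r.x).round(1))
s=r.x
def inv(s,w):
    d=np.array(w[:2])-s[:2]; c,n=np.cos(s[2]),np.sin(s[2]); return np.array([c*d[0]+n*d[1],-n*d[0]+c*d[1]])*1e3
def show(n,P,u,z): w=atz(P,u,z); print(n,w,inv(s,w))
for n,u in (("sled back",(122,477)),("sled front",(240,474))): show(n,p,T(*u),.024)
for n,u in (("heel front mid",(212,470)),("heel back",(141,470)),("heel far",(185,437)),("heel near ",(185,503))): show(n,p,T(*u),.074)
show("pad top edge",p,T(436,123),.025); 
show("pad edge a",q,S(86,254),.025); show("pad edge b",q,S(101,262),.025); show("padcorner L",q,S(100,252),.025); show("padcorner R",q,S(144,286),.025)
for z,pts in ((.026,((275,423),(282,515),(407,322),(487,320))),(.024,((60,440),(70,523),(400,100),(483,100)))):
  for u in pts: show("T"+str(u),p,T(*u),z)
print("tin", inv(s,atz(p,T(299,325),.04)))
```

```text
[0.5622 0.0844 0.0419] [-0.8 -0.8  1.4  0.7 -0.7 -0. ]
[0.564  0.0885 0.0434] [-1.  -1.3  1.8 -1.  -0.7  1.1]
[0.5631 0.0865 0.0433] [-1.9 -1.   0.5  0.1 -1.6 -0.3 -1.4 -1.9  1.2 -1.7 -1.3 -0. ]
sled back [0.4585 0.2119 0.024 ] [-99.0849 129.8207]
sled front [0.4604 0.1307 0.024 ] [-100.6886   48.5893]
heel front mid [0.4571 0.1478 0.074 ] [-103.2308   65.7787]
heel back [0.4572 0.1941 0.074 ] [-101.1289  112.0881]
heel far [0.4789 0.1655 0.074 ] [-80.6931  82.5607]
heel near  [0.4355 0.1653 0.074 ] [-124.0503   84.2051]
pad top edge [ 0.71   -0.0078  0.025 ] [ 142.7007 -100.5622]
pad edge a [ 0.7205 -0.032   0.025 ] [ 152.14   -125.2113]
pad edge b [ 0.7183 -0.0182  0.025 ] [ 150.561 -111.334]
padcorner L [ 0.713  -0.0249  0.025 ] [ 144.9045 -117.7577]
padcorner R [0.7128 0.0213 0.025 ] [146.7472 -71.6027]
T(275, 423) [0.4955 0.1065 0.026 ] [-66.6485  22.9407]
T(282, 515) [0.4319 0.1019 0.026 ] [-130.4487   21.046 ]
T(407, 322) [0.5663 0.0147 0.026 ] [  0.066 -71.891]
T(487, 320) [ 0.5675 -0.0409  0.026 ] [  -1.0823 -127.4358]
T(60, 440) [0.4843 0.2551 0.024 ] [-71.4283 171.7897]
T(70, 523) [0.4268 0.2473 0.024 ] [-129.2149  166.5116]
T(400, 100) [0.7274 0.0174 0.024 ] [161.1874 -76.2002]
T(483, 100) [ 0.7272 -0.0415  0.024 ] [ 158.3971 -134.9605]
tin [-1.7699  3.5493]
```

Request:
{"method": "carry_out", "body": {"commands": [[[0.049,0,0],0,1],[[0.049,0,0],0,1],[[0.049,0,0],0,1],[[0.049,0,0],0,1],[[0.049,0,0],0,1],[[0.049,0,0],0,1],[[0.049,0,0],0,1],[[0.049,0,0],0,1],[[0.049,0,0],0,1],[[0.048,-0.04,0],0,1],[[0,-0.05,0],0,1],[[0,-0.05,0],0,1],[[0,-0.05,0],0,1],[[0,-0.05,0],0,1],[[0,-0.05,0],0,1],[[0,-0.05,0],0,1],[[0,-0.05,0],0,1],[[0,-0.05,0],0,1],[[0,-0.05,0],0,1],[[0,-0.05,0],0,1]], "newtons": 5}}

```text
time: 3.9
tool_pos: [0.4587, 0.1699, 0.219]
tool_rot: [3.142, -0.001, 0.321]
contact_force: [0.2, -0.7, 0.3]
opening: 0.0914
grip_force: 0.0
```

Request:
{"method": "carry_out", "body": {"commands": [[[0,0,0],-0.16,1],[[0,0,0],-0.16,1],[[0,0,0],-0.16,1],[[0,0,0],-0.16,1],[[0,0,0],-0.16,1],[[0,0,0],-0.16,1],[[0,0,0],-0.16,1],[[0,0,0],-0.173,1],[[0,0,0],0,1],[[0,0,0],0,1]]}}

```text
time: 5.15
tool_pos: [0.4594, 0.1684, 0.2188]
tool_rot: [3.142, 0.0, 1.61]
contact_force: [0.3, -0.8, 0.2]
opening: 0.0918
grip_force: 0.0
```

Request:
{"method": "carry_out", "body": {"commands": [[[-0.002,0,0.03],0,1],[[0,0,0.03],0,1],[[0,0,0.03],0,1],[[0,0,0.03],0,1],[[0,0,0.02],0,1],[[0,0,0.015],0,1],[[0,0,0.013],0,1],[[0,0,0],0,1],[[0,0,0],0,1]]}}

```text
time: 6.28
tool_pos: [0.4598, 0.1665, 0.0512]
tool_rot: [3.141, -0.0, 1.613]
contact_force: [-0.2, -0.8, -0.4]
opening: 0.0922
grip_force: 0.0
```

Run:
```python
from h import *
p=shot("top"); q=shot("scene")
a=cv2.resize(p["pixels"][190:290,230:380],None,fx=2.6,fy=2.6); b=cv2.resize(q["pixels"][205:305,280:430],None,fx=2.6,fy=2.6)
cv2.imwrite("pics/g1.png",np.hstack([a,b])[:,:,::-1]); print(robot.observe()["contact_force"],robot.observe()["tool_pos"])
```

```text
[ 0.34728039 -0.10024938  0.07204247] [0.45989241 0.16650985 0.05142361]
```

View pics/g1.png

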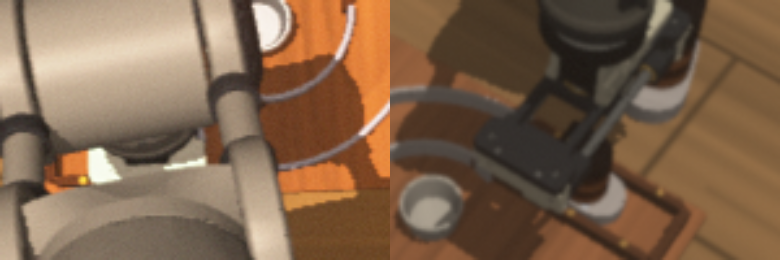

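The jaws straddle the heel, with the sled showing behind at (600,195) of the crop, and nothing is being touched. I'll close gently.

Request:
{"method": "carry_out", "body": {"commands": [[[0,0,0],0,0.5],[[0,0,0],0,0.5],[[0,0,0],0,0.5],[[0,0,0],0,0.5],[[0,0,0],0,0.35],[[0,0,0],0,0.35],[[0,0,0],0,0.35],[[0,0,0],0,0.35],[[0,0,0],0,0.35],[[0,0,0],0,0.35]], "newtons": 5}}

```text
time: 7.62
tool_pos: [0.4594, 0.1664, 0.0508]
tool_rot: [3.142, 0.0, 1.614]
contact_force: [-0.3, 0.1, 0.4]
opening: 0.0401
grip_force: 5.0
```

```bash
cat >> h.py <<'E'
s0=np.array([.5631,.0865,.0433])
def W(s,X):
    c,n=np.cos(s[2]),np.sin(s[2]); return np.array([s[0]+c*X[0]-n*X[1],s[1]+n*X[0]+c*X[1],X[2]])
def inv(s,w):
    d=np.array(w[:2])-s[:2]; c,n=np.cos(s[2]),np.sin(s[2]); return np.array([c*d[0]+n*d[1],-n*d[0]+c*d[1]])*1e3
E
python3 - <<'E'
from h import *
import pickle; from scipy.optimize import least_squares
from scipy.ndimage import map_coordinates
np.set_printoptions(precision=1,suppress=True)
p,q=pickle.load(open("pq.pkl","rb"))
T=lambda u,v:(230+u/3,85+v/3); S=lambda u,v:(165+u/2.7,215+v/2.7)
for n,P,F,prs in (("topE",p,T,[((93,438),(96,522)),((165,435),(167,519)),((238,432),(241,516))]),("topX",p,T,[((395,116),(477,113)),((399,186),(481,181)),((402,254),(486,250))]),
 ("scE",q,S,[((553,227),(591,173)),((445,162),(485,113))]),("scX",q,S,[((231,195),(174,158)),((188,242),(131,203)),((143,292),(86,250))])):
    for a,b in prs:
        A=inv(s0,atz(P,F(*a),.024));B=inv(s0,atz(P,F(*b),.024)); print(n,A,B,(A+B)/2)
for n,P in (("top",p),("scene",q)):
    V=cv2.GaussianBlur(P["pixels"].min(2).astype(np.float32),(0,0),.5) # white = high min channel
    res=[]
    for rm in (72,128):
        for th in np.radians(np.arange(188,264,4)):
            rr=np.arange(rm-9,rm+9.1,.5)
            uv=np.array([proj(P,W(s0,(r*np.cos(th)/1e3,r*np.sin(th)/1e3,.026))) for r in rr])
            v=map_coordinates(V,[uv[:,1],uv[:,0]],order=1); w=np.clip(v-v.max()*.6,0,None)
            res.append((rm,th,(w*rr).sum()/w.sum(),v.max()))
    res=np.array(res)
    f=lambda x:[np.hypot(r*np.cos(t)-x[0],r*np.sin(t)-x[1])-(x[2] if m<100 else x[3]) for m,t,r,_ in res]
    o=least_squares(f,[0,0,72,128],loss="soft_l1"); print(n,o.x,np.std(o.fun)); print(res[:,2]); print(res[:,3])
print(inv(s0,robot.observe()["tool_pos"]))
E
```

```text
topE [-71.1 149. ] [-129.3  148.7] [-100.2  148.8]
topE [-71.2  99.2] [-129.5   99.9] [-100.4   99.6]
topE [-71.5  48.7] [-129.7   49.2] [-100.6   48.9]
topX [149.6 -72. ] [ 149.  -130.1] [ 149.3 -101.1]
topX [ 98.3 -72. ] [  99.3 -129.8] [  98.8 -100.9]
topX [ 49.2 -71.3] [  49.3 -130.2] [  49.2 -100.8]
scE [-69.8 151.8] [-128.5  151.8] [-99.1 151.8]
scE [-70.5  51.1] [-128.2   51.8] [-99.4  51.4]
scX [ 50.2 -69.1] [  50.3 -128.1] [ 50.2 -98.6]
scX [100.3 -69.5] [ 100.1 -128.1] [100.2 -98.8]
scX [150.5 -69.4] [ 149.5 -128.1] [150.  -98.7]
top [  1.6   2.4  71.8 127.7] 0.126397976892009
[ 69.9  69.6  69.5  69.5  69.5  69.1  69.4  69.3  69.1  69.   69.1  68.8
  69.   68.9  68.8  69.   69.   69.   69.3 125.7 125.5 125.5 125.3 125.3
 125.3 125.  125.  124.7 124.6 124.8 124.8 124.7 124.9 124.8 125.  124.7
 125.2 124.9]
[211.9 219.6 213.  219.1 210.3 211.6 205.5 204.3 215.3 212.8 208.3 198.4
 207.3 209.3 195.7 194.1 199.7 199.6 192.9 219.  217.8 215.7 220.2 207.1
 216.7 213.3 208.4 201.5 208.3 201.7 199.2 209.4 199.7 199.5 191.9 194.
 195.4 198.5]
scene [  1.8   2.6  71.  127.2] 0.09752513951723285
[ 69.   68.7  68.7  68.5  68.2  68.1  68.1  68.   67.9  68.1  67.9  67.8
  67.8  67.9  67.9  68.1  68.1  68.1  68.2 124.9 124.7 124.6 124.5 124.4
 124.4 124.5 124.3 124.1 124.2 124.  124.1 124.  124.1 123.9 124.  124.
 124.2 124.4]
[112.9 114.2 114.5 111.9 113.2 111.8 116.3 115.6 113.2 114.1 112.1 115.3
 118.4 109.8 110.3 118.  114.  116.3 111.2 110.2 107.  107.6 112.5 112.1
 107.  103.  112.9 105.2 111.5 107.5 109.9 111.5 110.1 114.3 107.8 110.9
 110.4 109.6]
[-100.1   84.3]
```

Rails agree with the track pose to within 1 mm. Both cameras put the steel bend off the drawing by about (+1.7, +2.4) mm. I'll plan a path that threads both.

```bash
cat >> h.py <<'E'
def path():
    P=[(-99.8,170),(-99.8,35),(-99.2,12)]
    P+=[(1.7+100.8*np.cos(t),2.4+100.8*np.sin(t)) for t in np.linspace(np.pi,1.5*np.pi,90)]
    P+=[(12,-98.6),(40,-99.8),(170,-99.8)]
    P=np.array(P); L=np.r_[0,np.cumsum(np.hypot(*np.diff(P,axis=0).T))]
    return P,L
P_,L_=path()
def pt(l): return np.array([np.interp(l,L_,P_[:,0]),np.interp(l,L_,P_[:,1])])
OFF=4.7
def pose(l):
    F,B=pt(l+18),pt(l-18); h=np.arctan2(*(F-B)[::-1]); c=(F+B)/2
    t=c+OFF*np.array([np.cos(h),np.sin(h)])
    w=W(s0,(t[0]/1e3,t[1]/1e3,0)); return w[:2],h+s0[2]+np.pi,c
def where(tp):
    ls=np.arange(20,P_.shape[0] and L_[-1]-20,.2); d=[np.hypot(*(pose(l)[0]-tp[:2])) for l in ls]; return ls[int(np.argmin(d))]
def rows(tp,yaw,l0,l1,n,dz=0):
    out=[];x=np.array(tp[:2]);y=yaw;print("err start mm",((pose(l0)[0]-x)*1e3).round(2), "yaw",round(pose(l0)[1]-y,4))
    for l in np.linspace(l0,l1,n+1)[1:]:
        w,g,c=pose(l); d=w-x; C,S=np.cos(y),np.sin(y)
        a=round(d@[C,S],4); b=round(d@[S,-C],4); t=round(-((g-y+np.pi)%(2*np.pi)-np.pi),3)
        out.append([[a,b,dz],t,0.35]); x=x+a*np.array([C,S])+b*np.array([S,-C]); y=y-t
    print("end centre track",c.round(1),"heading",round(y-np.pi-s0[2],3)); print(str(out))
E
python3 - <<'E'
from h import *
o=robot.observe(); tp=o["tool_pos"]; yaw=1.613
l0=where(tp); print(l0,pose(l0)[2],inv(s0,tp)); rows(tp,yaw,l0,l0+64,16)
E
```

```text
80.99999999999979 [-99.8  89. ] [-100.11148054   84.29352894]
err start mm [0.31 0.02] yaw 0.0011
end centre track [-99.5  25. ] heading -1.553
[[[np.float64(-0.004), np.float64(0.0003), 0], np.float64(-0.001), 0.35], [[np.float64(-0.004), np.float64(0.0), 0], np.float64(-0.0), 0.35], [[np.float64(-0.004), np.float64(0.0), 0], np.float64(-0.0), 0.35], [[np.float64(-0.004), np.float64(0.0), 0], np.float64(-0.0), 0.35], [[np.float64(-0.004), np.float64(0.0), 0], np.float64(-0.0), 0.35], [[np.float64(-0.004), np.float64(0.0), 0], np.float64(-0.0), 0.35], [[np.float64(-0.004), np.float64(0.0), 0], np.float64(-0.0), 0.35], [[np.float64(-0.004), np.float64(0.0), 0], np.float64(-0.0), 0.35], [[np.float64(-0.004), np.float64(0.0), 0], np.float64(-0.0), 0.35], [[np.float64(-0.004), np.float64(0.0001), 0], np.float64(-0.003), 0.35], [[np.float64(-0.004), np.float64(0.0), 0], np.float64(-0.003), 0.35], [[np.float64(-0.004), np.float64(0.0001), 0], np.float64(-0.003), 0.35], [[np.float64(-0.004), np.float64(0.0), 0], np.float64(-0.003), 0.35], [[np.float64(-0.004), np.float64(0.0), 0], np.float64(-0.003), 0.35], [[np.float64(-0.004), np.float64(0.0), 0], np.float64(-0.002), 0.35], [[np.float64(-0.004), np.float64(-0.0), 0], np.float64(-0.001), 0.35]]
```

Straight leg first, half-way, with a slight downward bias.

Request:
{"method": "carry_out", "body": {"commands": [[[-0.002,0.0003,0.0005],0,0.35],[[-0.004,0,0],0,0.35],[[-0.004,0,0],0,0.35],[[-0.004,0,0],0,0.35],[[-0.004,0,0],0,0.35],[[-0.004,0,0],0,0.35],[[-0.004,0,0],0,0.35],[[-0.004,0,0],0,0.35]]}}

```text
time: 8.62
tool_pos: [0.4613, 0.1362, 0.0506]
tool_rot: [3.141, -0.0, 1.614]
contact_force: [0.0, 2.6, 5.1]
opening: 0.0402
grip_force: 5.0
```

Request:
{"method": "carry_out", "body": {"commands": [[[-0.004,0,0],0,0.35],[[-0.004,0.0001,0],-0.003,0.35],[[-0.004,0,0],-0.003,0.35],[[-0.004,0.0001,0],-0.003,0.35],[[-0.004,0,0],-0.003,0.35],[[-0.004,0,0],-0.002,0.35],[[-0.004,0,0],-0.002,0.35],[[0,0,0],0,0.35],[[0,0,0],0,0.35]]}}

```text
time: 9.75
tool_pos: [0.4629, 0.1077, 0.0506]
tool_rot: [3.141, 0.001, 1.63]
contact_force: [-0.7, -1.3, 5.4]
opening: 0.0399
grip_force: 5.0
```

```bash
sed -i 's/print(str(out))/print(str([[[float(v) for v in r[0]],float(r[1]),r[2]] for r in out]))/' h.py
python3 - <<'E'
from h import *
o=robot.observe(); tp=o["tool_pos"]; yaw=o["tool_rot"][2]; print(tp,yaw,o["contact_force"],o["opening"])
l0=where(tp); print(l0,pose(l0)[2]); rows(tp,yaw,l0,l0+48,12)
E
```

```text
[0.46289512 0.10771983 0.05056301] 1.6298064396919836 [-0.74817432 -1.34565666  5.42576421] 0.03993892863937969
139.79999999999956 [-99.50270984  30.20387704]
err start mm [-0.23 -0.04] yaw 0.0008
end centre track [-95.5 -17.3] heading -1.37
[[[-0.004, -0.0003, 0.0], -0.002, 0.35], [[-0.004, -0.0, 0.0], -0.001, 0.35], [[-0.004, -0.0001, 0.0], -0.001, 0.35], [[-0.004, 0.0001, 0.0], -0.003, 0.35], [[-0.004, 0.0001, 0.0], -0.006, 0.35], [[-0.004, 0.0003, 0.0], -0.011, 0.35], [[-0.004, 0.0003, 0.0], -0.015, 0.35], [[-0.004, 0.0003, 0.0], -0.019, 0.35], [[-0.0039, 0.0003, 0.0], -0.024, 0.35], [[-0.004, 0.0004, 0.0], -0.03, 0.35], [[-0.0039, 0.0003, 0.0], -0.034, 0.35], [[-0.004, 0.0002, 0.0], -0.039, 0.35]]
```

Request:
{"method": "carry_out", "body": {"commands": [[[-0.004,-0.0002,-0.0002],-0.002,0.35],[[-0.004,0,0],-0.001,0.35],[[-0.004,0,0],-0.001,0.35],[[-0.004,0.0001,0],-0.003,0.35],[[-0.004,0.0001,0],-0.006,0.35],[[-0.004,0.0003,0],-0.011,0.35]]}}

```text
time: 10.5
tool_pos: [0.4644, 0.0843, 0.0506]
tool_rot: [3.142, 0.0, 1.654]
contact_force: [-0.1, 2.4, 5.5]
opening: 0.04
grip_force: 5.0
```

Request:
{"method": "carry_out", "body": {"commands": [[[-0.004,0.0003,0],-0.015,0.35],[[-0.004,0.0003,0],-0.019,0.35],[[-0.0039,0.0003,0],-0.024,0.35],[[-0.004,0.0004,0],-0.03,0.35],[[-0.0039,0.0003,0],-0.034,0.35],[[-0.004,0.0002,0],-0.039,0.35],[[0,0,0],0,0.35]]}}

```text
time: 11.38
tool_pos: [0.4695, 0.0605, 0.0506]
tool_rot: [-3.141, 0.001, 1.815]
contact_force: [0.2, -1.7, 4.7]
opening: 0.0402
grip_force: 5.0
```

```bash
cat > n.py <<'E'
from h import *
import sys
o=robot.observe(); tp=o["tool_pos"]; yaw=o["tool_rot"][2]%(2*np.pi); print(tp.round(4),round(yaw,4),o["contact_force"].round(1),o["torque"].round(2),o["opening"])
d=float(sys.argv[1]);n=int(sys.argv[2])
l0=where(tp); print(l0,pose(l0)[2]); rows(tp,yaw,l0,l0+d,n)
E
python3 n.py 72 18
```

```text
[0.4695 0.0605 0.0506] 1.8153 [ 0.2 -1.7  4.7] [-0.2  -0.11 -0.03] 0.04015949872075761
187.79999999999941 [-95.51028635 -17.3374414 ]
err start mm [0.04 0.03] yaw -0.0008
end centre track [-58.8 -76.2] heading -0.657
[[[-0.0039, 0.0003, 0.0], -0.039, 0.35], [[-0.0039, 0.0003, 0.0], -0.039, 0.35], [[-0.004, 0.0002, 0.0], -0.04, 0.35], [[-0.0039, 0.0003, 0.0], -0.04, 0.35], [[-0.0039, 0.0003, 0.0], -0.04, 0.35], [[-0.004, 0.0002, 0.0], -0.039, 0.35], [[-0.0039, 0.0003, 0.0], -0.04, 0.35], [[-0.0039, 0.0003, 0.0], -0.04, 0.35], [[-0.004, 0.0002, 0.0], -0.039, 0.35], [[-0.0039, 0.0003, 0.0], -0.04, 0.35], [[-0.0039, 0.0002, 0.0], -0.04, 0.35], [[-0.004, 0.0003, 0.0], -0.039, 0.35], [[-0.0039, 0.0003, 0.0], -0.04, 0.35], [[-0.0039, 0.0002, 0.0], -0.04, 0.35], [[-0.004, 0.0003, 0.0], -0.039, 0.35], [[-0.0039, 0.0003, 0.0], -0.04, 0.35], [[-0.0039, 0.0002, 0.0], -0.04, 0.35], [[-0.004, 0.0003, 0.0], -0.039, 0.35]]
```

Request:
{"method": "carry_out", "body": {"commands": [[[-0.0039,0.0003,0],-0.039,0.35],[[-0.0039,0.0003,0],-0.039,0.35],[[-0.004,0.0002,0],-0.04,0.35],[[-0.0039,0.0003,0],-0.04,0.35],[[-0.0039,0.0003,0],-0.04,0.35],[[-0.004,0.0002,0],-0.039,0.35],[[-0.0039,0.0003,0],-0.04,0.35],[[-0.0039,0.0003,0],-0.04,0.35],[[-0.004,0.0002,0],-0.039,0.35]]}}

```text
time: 12.5
tool_pos: [0.485, 0.0295, 0.0505]
tool_rot: [-3.141, -0.001, 2.172]
contact_force: [-0.8, 1.7, 6.7]
opening: 0.0399
grip_force: 5.0
```

Request:
{"method": "carry_out", "body": {"commands": [[[-0.0039,0.0003,0],-0.04,0.35],[[-0.0039,0.0002,0],-0.04,0.35],[[-0.004,0.0003,0],-0.039,0.35],[[-0.0039,0.0003,0],-0.04,0.35],[[-0.0039,0.0002,0],-0.04,0.35],[[-0.004,0.0003,0],-0.039,0.35],[[-0.0039,0.0003,0],-0.04,0.35],[[-0.0039,0.0002,0],-0.04,0.35],[[-0.004,0.0003,0],-0.039,0.35],[[0,0,0],0,0.35]]}}

```text
time: 13.75
tool_pos: [0.5116, 0.0052, 0.0506]
tool_rot: [-3.141, 0.001, 2.528]
contact_force: [0.0, -1.3, 4.5]
opening: 0.04
grip_force: 5.0
```

```bash
python3 n.py 72 18
```

```text
[0.5116 0.0052 0.0506] 2.528 [ 0.  -1.3  4.5] [-0.2  -0.21  0.05] 0.03995614170400172
259.99999999999915 [-58.66286001 -76.31519105]
err start mm [ 0.01 -0.14] yaw 0.0026
end centre track [  7.8 -98.4] heading -0.042
[[[-0.004, 0.0002, 0.0], -0.042, 0.35], [[-0.0039, 0.0002, 0.0], -0.04, 0.35], [[-0.004, 0.0003, 0.0], -0.04, 0.35], [[-0.0039, 0.0003, 0.0], -0.039, 0.35], [[-0.0039, 0.0002, 0.0], -0.04, 0.35], [[-0.004, 0.0003, 0.0], -0.04, 0.35], [[-0.0039, 0.0003, 0.0], -0.039, 0.35], [[-0.0039, 0.0002, 0.0], -0.04, 0.35], [[-0.004, 0.0003, 0.0], -0.04, 0.35], [[-0.0039, 0.0003, 0.0], -0.04, 0.35], [[-0.0039, 0.0002, 0.0], -0.039, 0.35], [[-0.004, 0.0003, 0.0], -0.04, 0.35], [[-0.0039, 0.0001, 0.0], -0.035, 0.35], [[-0.004, 0.0001, 0.0], -0.031, 0.35], [[-0.0039, 0.0, 0.0], -0.025, 0.35], [[-0.004, -0.0001, 0.0], -0.02, 0.35], [[-0.004, -0.0001, 0.0], -0.015, 0.35], [[-0.004, -0.0001, 0.0], -0.01, 0.35]]
```

Request:
{"method": "carry_out", "body": {"commands": [[[-0.004,0.0002,0],-0.042,0.35],[[-0.0039,0.0002,0],-0.04,0.35],[[-0.004,0.0003,0],-0.04,0.35],[[-0.0039,0.0003,0],-0.039,0.35],[[-0.0039,0.0002,0],-0.04,0.35],[[-0.004,0.0003,0],-0.04,0.35],[[-0.0039,0.0003,0],-0.039,0.35],[[-0.0039,0.0002,0],-0.04,0.35],[[-0.004,0.0003,0],-0.04,0.35]]}}

```text
time: 14.88
tool_pos: [0.5434, -0.0078, 0.0505]
tool_rot: [-3.141, -0.002, 2.889]
contact_force: [-1.9, -0.5, 5.8]
opening: 0.0402
grip_force: 5.0
```

Request:
{"method": "carry_out", "body": {"commands": [[[-0.0039,0.0003,0],-0.04,0.35],[[-0.0039,0.0002,0],-0.039,0.35],[[-0.004,0.0003,0],-0.04,0.35],[[-0.0039,0.0001,0],-0.035,0.35],[[0,0,0],0,0.35]]}}

```text
time: 15.5
tool_pos: [0.5599, -0.0101, 0.0505]
tool_rot: [-3.141, 0.0, 3.041]
contact_force: [0.6, 0.1, 4.3]
opening: 0.0401
grip_force: 5.0
```

```bash
python3 n.py 60 15
```

```text
[ 0.5599 -0.0101  0.0505] 3.0414 [0.6 0.1 4.3] [ 0.02 -0.27 -0.  ] 0.04012126139174812
311.999999999999 [-11.97707018 -95.9295319 ]
err start mm [ 0.06 -0.27] yaw 0.0007
end centre track [ 47.7 -99.6] heading -0.012
[[[-0.0041, -0.0002, 0.0], -0.031, 0.35], [[-0.0039, 0.0, 0.0], -0.026, 0.35], [[-0.004, -0.0001, 0.0], -0.019, 0.35], [[-0.004, -0.0001, 0.0], -0.015, 0.35], [[-0.004, -0.0001, 0.0], -0.011, 0.35], [[-0.004, -0.0001, 0.0], -0.006, 0.35], [[-0.004, -0.0, 0.0], -0.002, 0.35], [[-0.004, -0.0, 0.0], 0.003, 0.35], [[-0.004, 0.0, 0.0], 0.0, 0.35], [[-0.004, 0.0002, 0.0], -0.002, 0.35], [[-0.004, 0.0001, 0.0], -0.003, 0.35], [[-0.004, 0.0, 0.0], -0.005, 0.35], [[-0.004, 0.0001, 0.0], -0.005, 0.35], [[-0.004, -0.0, 0.0], -0.004, 0.35], [[-0.004, -0.0, 0.0], -0.005, 0.35]]
```

Request:
{"method": "carry_out", "body": {"commands": [[[-0.0041,-0.0002,0],-0.031,0.35],[[-0.0039,0,0],-0.026,0.35],[[-0.004,-0.0001,0],-0.019,0.35],[[-0.004,-0.0001,0],-0.015,0.35],[[-0.004,-0.0001,0],-0.011,0.35],[[-0.004,-0.0001,0],-0.006,0.35],[[-0.004,0,0],-0.002,0.35]]}}

```text
time: 16.38
tool_pos: [0.587, -0.0113, 0.0504]
tool_rot: [-3.141, -0.002, -3.131]
contact_force: [-1.9, 0.0, 5.5]
opening: 0.0401
grip_force: 5.0
```

Request:
{"method": "carry_out", "body": {"commands": [[[-0.004,0,0],0.003,0.35],[[-0.004,0,0],0,0.35],[[-0.004,0.0002,0],-0.002,0.35],[[-0.004,0.0001,0],-0.003,0.35],[[-0.004,0,0],-0.005,0.35],[[-0.004,0.0001,0],-0.005,0.35],[[-0.004,0,0],-0.004,0.35],[[-0.004,0,0],-0.005,0.35],[[0,0,0],0,0.35]]}}

```text
time: 17.5
tool_pos: [0.6198, -0.0105, 0.0505]
tool_rot: [-3.141, 0.0, -3.111]
contact_force: [0.1, 0.1, 3.7]
opening: 0.0402
grip_force: 5.0
```

```bash
python3 n.py 40 10
```

```text
[ 0.6198 -0.0105  0.0505] 3.1726 [0.1 0.1 3.7] [ 0.15 -0.28 -0.01] 0.04015914059151839
371.99999999999875 [ 47.73450513 -99.58012603]
err start mm [-0.03 -0.26] yaw 0.0001
end centre track [ 87.7 -99.8] heading -0.0
[[[-0.004, -0.0003, 0.0], -0.005, 0.35], [[-0.004, -0.0, 0.0], -0.005, 0.35], [[-0.004, -0.0, 0.0], -0.002, 0.35], [[-0.004, -0.0, 0.0], -0.0, 0.35], [[-0.004, -0.0, 0.0], -0.0, 0.35], [[-0.004, -0.0, 0.0], -0.0, 0.35], [[-0.004, -0.0, 0.0], -0.0, 0.35], [[-0.004, -0.0, 0.0], -0.0, 0.35], [[-0.004, -0.0, 0.0], -0.0, 0.35], [[-0.004, -0.0, 0.0], -0.0, 0.35]]
```

Request:
{"method": "carry_out", "body": {"commands": [[[-0.004,-0.0002,0],-0.005,0.35],[[-0.004,0,0],-0.005,0.35],[[-0.004,0,0],-0.002,0.35],[[-0.004,0,0],0,0.35],[[-0.004,0,0],0,0.35],[[-0.004,0,0],0,0.35],[[-0.004,0,0],0,0.35],[[-0.004,0,0],0,0.35],[[-0.004,0,0],0,0.35],[[0,0,0],0,0.35]]}}

```text
time: 18.75
tool_pos: [0.6558, -0.0092, 0.0504]
tool_rot: [-3.141, 0.0, -3.098]
contact_force: [1.0, -0.0, 3.6]
opening: 0.0397
grip_force: 5.0
```

Request:
{"method": "carry_out", "body": {"commands": [[[0,0,0],0,0.35],[[0,0,0],0,0.35],[[0,0,0],0,0.35]], "newtons": 30}}

```text
time: 19.12
tool_pos: [0.6557, -0.0091, 0.0505]
tool_rot: [-3.141, 0.0, -3.098]
contact_force: [1.4, -0.6, 1.7]
opening: 0.0399
grip_force: 30.0
```

Request:
{"method": "carry_out", "body": {"commands": [[[-0.002,0,0],0,0.35],[[-0.002,0,0],0,0.35],[[-0.002,0,0],0,0.35],[[-0.001,0,0],0,0.35],[[0,0,0],0,0.35]]}}

```text
time: 19.75
tool_pos: [0.6628, -0.0088, 0.0505]
tool_rot: [-3.142, 0.0, -3.098]
contact_force: [-0.6, -0.3, 4.1]
opening: 0.0398
grip_force: 30.0
```

Request:
{"method": "carry_out", "body": {"commands": [[[-0.001,0,0],0,0.35],[[-0.001,0,0],0,0.35],[[-0.001,0,0],0,0.35],[[-0.001,0,0],0,0.35],[[0,0,0],0,0.35]]}}

```text
time: 20.38
tool_pos: [0.6668, -0.0086, 0.0505]
tool_rot: [-3.141, 0.0, -3.098]
contact_force: [0.0, -0.6, 2.6]
opening: 0.0398
grip_force: 30.0
```

Request:
{"method": "carry_out", "body": {"commands": [[[-0.001,0,0],0,0.35],[[-0.001,0,0],0,0.35],[[-0.001,0,0],0,0.35],[[0,0,0],0,0.35]]}}

```text
time: 20.88
tool_pos: [0.6698, -0.0085, 0.0505]
tool_rot: [-3.141, 0.0, -3.098]
contact_force: [-0.1, -0.0, 2.4]
opening: 0.0395
grip_force: 30.0
```

Request:
{"method": "carry_out", "body": {"commands": [[[-0.001,0,0],0,0.35],[[-0.001,0,0],0,0.35],[[0,0,0],0,0.35]]}}

```text
time: 21.25
tool_pos: [0.6718, -0.0084, 0.0505]
tool_rot: [-3.142, 0.0, -3.098]
contact_force: [-0.8, 0.6, 2.8]
opening: 0.0399
grip_force: 30.0
```

Request:
{"method": "carry_out", "body": {"commands": [[[-0.001,0,0],0,0.35],[[-0.001,0,0],0,0.35],[[0,0,0],0,0.35]]}}

```text
time: 21.62
tool_pos: [0.6738, -0.0083, 0.0505]
tool_rot: [-3.141, 0.0, -3.098]
contact_force: [0.2, 0.3, 1.7]
opening: 0.0403
grip_force: 30.0
```

Request:
{"method": "carry_out", "body": {"commands": [[[-0.001,0,0],0,0.35],[[-0.001,0,0],0,0.35],[[0,0,0],0,0.35]]}}

```text
time: 22.0
tool_pos: [0.6757, -0.0082, 0.0505]
tool_rot: [-3.141, 0.0, -3.098]
contact_force: [-1.3, -0.7, 2.8]
opening: 0.0396
grip_force: 30.0
```

Request:
{"method": "carry_out", "body": {"commands": [[[-0.001,0,0],0,0.35],[[0,0,0],0,0.35]]}}

```text
time: 22.25
tool_pos: [0.6762, -0.0082, 0.0505]
tool_rot: [-3.142, -0.001, -3.098]
contact_force: [-3.3, -0.9, 4.0]
opening: 0.0402
grip_force: 30.0
```

Request:
{"method": "carry_out", "body": {"commands": [[[-0.001,0,0],0,0.35],[[0,0,0],0,0.35]]}}

```text
time: 22.5
tool_pos: [0.677, -0.0081, 0.0505]
tool_rot: [-3.142, -0.002, -3.098]
contact_force: [-6.4, -0.1, 5.4]
opening: 0.0396
grip_force: 30.0
```

Request:
{"method": "carry_out", "body": {"commands": [[[-0.0005,0,0],0,0.35],[[0,0,0],0,0.35]]}}

```text
time: 22.75
tool_pos: [0.6772, -0.0081, 0.0505]
tool_rot: [3.142, -0.002, -3.098]
contact_force: [-5.5, -0.3, 5.2]
opening: 0.0397
grip_force: 30.0
```

Request:
{"method": "carry_out", "body": {"commands": [[[-0.001,0,0],0,0.35],[[0,0,0],0,0.35],[[0,0,0],0,0.35]]}}

```text
time: 23.12
tool_pos: [0.6779, -0.0081, 0.0505]
tool_rot: [3.142, -0.003, -3.098]
contact_force: [-6.9, -0.7, 7.6]
opening: 0.0397
grip_force: 30.0
```

```bash
python3 -c "
from h import *
f=[]
for i in range(4): robot.read_camera('top'); o=robot.observe(); f.append(o['contact_force'])
print(np.round(f,2),o['tool_pos'],o['tool_rot'])"
```

```text
[[-7.81 -0.2   6.89]
 [-7.1  -0.31  7.04]
 [-7.16 -1.03  6.28]
 [-6.69 -0.92  6.94]] [ 0.67788541 -0.00805972  0.05047742] [ 3.14150373e+00 -2.88124056e-03 -3.09827962e+00]
```

Request:
{"method": "carry_out", "body": {"commands": [[[-0.001,0,0],0,0.35],[[-0.0005,0,0],0,0.35],[[0,0,0],0,0.35]]}}

```text
time: 23.7
tool_pos: [0.6787, -0.008, 0.0506]
tool_rot: [3.141, -0.004, -3.098]
contact_force: [-8.8, -0.7, 8.2]
opening: 0.0397
grip_force: 30.0
```

```bash
python3 -c "
from h import *
f=[]
for i in range(3): robot.read_camera('top'); o=robot.observe(); f.append(o['contact_force'])
print(np.mean(f,0),o['tool_pos'],o['tool_rot'])"
```

```text
[-9.38896567 -0.26750736  8.17067818] [ 0.67871419 -0.00806763  0.05052923] [ 3.14152537 -0.00443759 -3.09830149]
```

Request:
{"method": "carry_out", "body": {"commands": [[[-0.001,0,0],0,0.35],[[-0.001,0,0],0,0.35],[[-0.0003,0,0],0,0.35],[[0,0,0],0,0.35],[[0,0,0],0,0.35]]}}

```text
time: 24.48
tool_pos: [0.6807, -0.0079, 0.0508]
tool_rot: [3.141, -0.005, -3.098]
contact_force: [-12.2, -0.7, 10.7]
opening: 0.0398
grip_force: 30.0
```

```bash
python3 -c "
from h import *
f=[]
for i in range(3): robot.read_camera('top'); o=robot.observe(); f.append(o['contact_force'])
print(np.mean(f,0),o['tool_pos'],o['tool_rot'])"
```

```text
[-11.12804612  -0.41966884  10.41288426] [ 0.68070471 -0.00792973  0.05081701] [ 3.1414458  -0.00503304 -3.09823555]
```

Request:
{"method": "carry_out", "body": {"commands": [[[-0.001,0,-0.0003],0,0.35],[[-0.0006,0,-0.0002],0,0.35],[[0,0,0],0,0.35],[[0,0,0],0,0.35]], "newtons": 45}}

```text
time: 25.12
tool_pos: [0.6815, -0.0079, 0.0509]
tool_rot: [3.141, -0.007, -3.098]
contact_force: [-12.5, -1.1, 10.4]
opening: 0.0396
grip_force: 45.0
```

```bash
python3 -c "
from h import *
f=[]
for i in range(3): q=robot.read_camera('scene'); o=robot.observe(); f.append(o['contact_force'])
save(q,'press.png',(160,270,310,370),4)
print(np.mean(f,0),o['tool_pos'],o['tool_rot'])"
```

```text
[-12.80506223  -0.65606385  10.15215328] [ 0.68152266 -0.00787418  0.0509141 ] [ 3.14135819 -0.0069921  -3.0982026 ]
```

View pics/press.png

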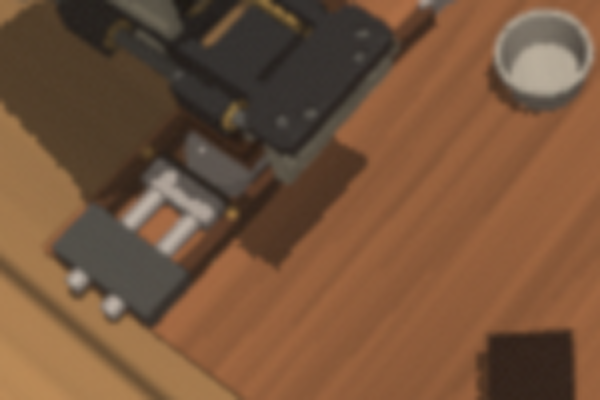

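Request:
{"method": "carry_out", "body": {"commands": [[[-0.0009,0,0],0,0.35],[[0,0,0],0,0.35],[[0,0,0],0,0.35],[[0,0,0],0,0.35],[[0,0,0],0,0.35],[[0,0,0],0,0.35],[[0,0,0],0,0.35],[[0,0,0],0,0.35]]}}

```text
time: 26.28
tool_pos: [0.6821, -0.0079, 0.0509]
tool_rot: [3.141, -0.008, -3.098]
contact_force: [-15.0, -0.3, 10.8]
opening: 0.0398
grip_force: 45.0
```

Request:
{"method": "carry_out", "body": {"commands": [[[0,0,0],0,0.35],[[0,0,0],0,0.35],[[0,0,0],0,0.35],[[0,0,0],0,0.35],[[0,0,0],0,0.35],[[0,0,0],0,0.35],[[0,0,0],0,0.35],[[0,0,0],0,0.35]]}}

```text
time: 27.28
tool_pos: [0.6821, -0.0078, 0.0509]
tool_rot: [3.141, -0.008, -3.098]
contact_force: [-14.3, -1.3, 11.5]
opening: 0.0397
grip_force: 45.0
```

Request:
{"method": "carry_out", "body": {"commands": [[[0.001,0,0],0,0.35],[[0.001,0,0.0001],0,0.35],[[0.001,0,0.0001],0,0.35],[[0.001,0,0.0001],0,0.35],[[0.001,0,0.0001],0,0.35],[[0.001,0,0.0001],0,0.35],[[0,0,0],0,0.35],[[0,0,0],0,0.35]]}}

```text
time: 28.28
tool_pos: [0.6789, -0.008, 0.0507]
tool_rot: [3.142, -0.001, -3.098]
contact_force: [-6.0, -0.1, 6.3]
opening: 0.0391
grip_force: 45.0
```

```bash
cat > f.py <<'E'
from h import *
f=[]
for i in range(4): q=robot.read_camera('scene'); o=robot.observe(); f.append(o['contact_force'])
print(np.mean(f,0),o['tool_pos'],o['tool_rot'])
E
python3 f.py
```

```text
[-5.24839644 -0.48659075  5.93686105] [ 0.67887612 -0.00799902  0.05069097] [ 3.14154023e+00 -1.13080431e-03 -3.09834118e+00]
```

Request:
{"method": "carry_out", "body": {"commands": [[[0.001,0,0],0,0.35],[[0.001,0,0],0,0.35],[[0.0005,0,0],0,0.35],[[0,0,0],0,0.35]]}}

```text
time: 28.98
tool_pos: [0.6772, -0.0081, 0.0506]
tool_rot: [-3.142, 0.001, -3.098]
contact_force: [-1.5, 0.4, 3.2]
opening: 0.0397
grip_force: 45.0
```

```bash
python3 f.py
```

```text
[-1.12517636  0.00427819  3.96872947] [ 0.67714547 -0.00813387  0.05059339] [-3.14149800e+00  5.85679399e-04 -3.09836840e+00]
```

Request:
{"method": "carry_out", "body": {"commands": [[[0.0006,0,0],0,0.35],[[0,0,0],0,0.35],[[0,0,0],0,0.35],[[0,0,0],0,0.35]], "newtons": 5}}

```text
time: 29.68
tool_pos: [0.6762, -0.0082, 0.0503]
tool_rot: [-3.141, -0.0, -3.098]
contact_force: [-2.0, -0.4, 1.9]
opening: 0.0403
grip_force: 5.0
```

```bash
python3 f.py
```

```text
[-1.80022511 -0.43225318  1.75109497] [ 0.6761768  -0.00825208  0.05034562] [-3.14147651e+00 -3.52037345e-04 -3.09842100e+00]
```

Request:
{"method": "carry_out", "body": {"commands": [[[0.0004,0,0],0,0.35],[[0,0,0],0,0.35],[[0,0,0],0,0.5],[[0,0,0],0,0.6],[[0,0,0],0,0.8],[[0,0,0],0,0.9],[[0,0,0],0,0.9],[[0,0,0],0,0.9]]}}

```text
time: 30.88
tool_pos: [0.6759, -0.0082, 0.0505]
tool_rot: [-3.141, 0.0, -3.098]
contact_force: [-0.0, 0.3, 0.8]
opening: 0.0821
grip_force: 0.0
```

Request:
{"method": "carry_out", "body": {"commands": [[[0,0,-0.005],0,0.9],[[0,0,-0.01],0,0.9],[[0,0,-0.02],0,0.9],[[0,0,-0.03],0,0.9],[[0,0,-0.03],0,0.9],[[0,0,-0.03],0,0.9],[[0.03,0,-0.03],0,0.9],[[0.05,0,-0.02],0,0.9],[[0.05,0,0],0,0.9],[[0.05,0,0],0,0.9],[[0,0,0],0,0.9],[[0,0,0],0,0.9]]}}

```text
time: 32.38
tool_pos: [0.4971, -0.0162, 0.2267]
tool_rot: [-3.141, 0.003, -3.099]
contact_force: [0.5, 0.8, -0.1]
opening: 0.0832
grip_force: 0.0
```

Run:
```python
from h import *
p=shot("top"); q=shot("scene")
a=cv2.resize(p["pixels"][85:205,330:430],None,fx=3.6,fy=3.6); b=cv2.resize(q["pixels"][250:370,170:270],None,fx=3.6,fy=3.6)
cv2.imwrite("pics/end.png",np.hstack([a,b])[:,:,::-1]); print(robot.observe()["contact_force"])
```

```text
[-0.64244871  0.46508322 -0.07793876]
```

View pics/end.png

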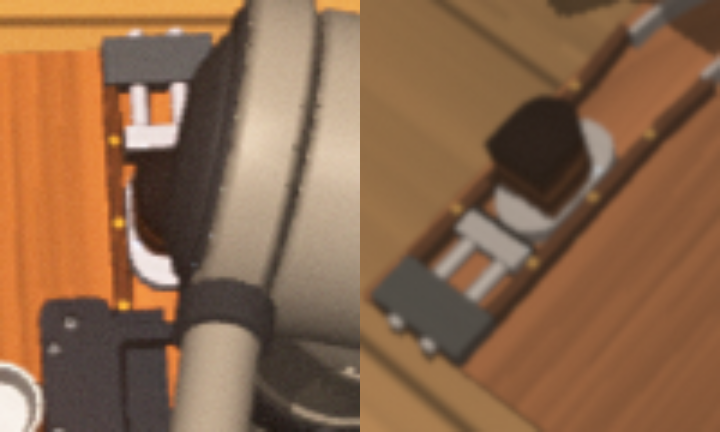

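The sled stands flat between the rails. Its nose, at about (510,235) in the crop, is up against the pad, the gripper is clear, and the pad was still lightly loaded at release.

```bash
python3 -c "
from cell import robot
print(robot.hand_in())"
```

```text
the job is handed in; nothing more can be done
None
```

The carrier was slid round the bend to the pad, pressed there for about 2 s at an estimated 12 N (14–15 N at the wrist, less about 2 N of sliding friction), eased off, left standing against the pad, and the job is handed in; no verdict came back.

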